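Weigh out a deli tub on the counter balance

TASK

The sealed deli tub on the two-pan balance weighs 300 g. Put the 100 g and the 200 g iron weights into the empty pan, standing upright and set down gently, so that the beam comes level; the 500 g weight is not needed.

Things in the scene. Friction and masses are not known exactly. Their poses are not given: they have to be found in the camera images.
- w100_mid (a point): 100 g weight: the smallest of three dark cast-iron cylinders with a knob on top that stand upright on the steel table. Body 24 mm in diameter and 26 mm high, knob 14 mm in diameter above it, 36 mm high in all. The point is on its axis, half-way up (18 mm above its foot); z is up along its axis.
- w200_mid (a point): 200 g weight: the middle one of the three. Body 32 mm in diameter, 34 mm high, knob 19 mm in diameter above it, 46 mm high in all. The point is on its axis, 23 mm above its foot; z is up. The 500 g weight (unlisted) is 44 mm in diameter, 66 mm high. The three stand in any order, 100 mm or more apart between centres; a ramekin 38 mm high stands among them.
- pan_floor (a point): Centre of the floor's upper face of the balance's empty round pan: floor 165 mm in diameter, rim 190 mm in diameter and 6 mm above the floor. The pan stays horizontal, only rises and falls: floor 124 mm above the table at the start, 109 mm when the beam is level; about 3 N pushes it down. y points along the beam to the other pan (300 mm away, holds the white lidded tub, 70 mm high); z up.
- beam (a joint): Tilt of the balance's beam in rad: 0 is level, +0.1 (start) the tub's side fully down, -0.1 fully up. It stays at +0.1 with only one of the two weights in the pan and settles at 0 within about a second when both are. The beam and its pointer's post (135 mm high) stand between the pans, the post 150 mm from the pan's centre.
Not all that is in view belongs to the job. Leave any yellow look-alike of the part that bears w100_mid alone.

How it is judged (in metres and radians):
At the end, for the whole second after the job is handed in: The 100 g and the 200 g weight both stand upright (within 0.2 rad) and still on the floor of the formerly empty pan, each with its axis within 85 mm of the pan's centre, and the beam is at rest within 0.04 rad of level (horizontal distance between each of w100_mid, w200_mid and pan_floor below 0.085 m and z of w100_mid in the frame of pan_floor between 0.008 and 0.03 m and angle between each of w100_mid, w200_mid's own z axis and vertical below 0.2 rad and linear speed of each of w100, w200 below 0.03 m/s and z of w200_mid in the frame of pan_floor between 0.008 and 0.035 m and value of joint beam between -0.04 and 0.04 rad and velocity of joint beam between -0.05 and 0.05 rad/s); the robot touches nothing.
It fails at once if a weight is dropped or thrown into the pan (reaches it faster than 0.7 m/s, a fall of 25 mm or more) ((horizontal distance between w100_mid and pan_floor below 0.09 m and z of w100_mid in the frame of pan_floor below 0.048 m and linear speed of w100 above 0.7 m/s) or (horizontal distance between w200_mid and pan_floor below 0.09 m and z of w200_mid in the frame of pan_floor below 0.053 m and linear speed of w200 above 0.7 m/s)).
It also fails if it takes over 64 s, if anything falls off the work surface, if the arm or the gripper's body presses on something with over 40 N, if the wrist force passes 120 N, or if a joint passes its speed limit or range.

ROBOT

A 6-joint arm with a two-finger parallel gripper is mounted at the origin on the work surface. World frame = base frame: x ahead of the robot, y to its left, z up, the work surface at z = 0. Lengths are in mm, angles in rad, forces in N, time in s.
With the tool pointing down it reaches from about 275 to 750 mm from the base axis. Payload 10.2 kg.
Tool frame: the origin (TCP) lies on the centre line of the jaws, within the pads' length; the fingertips stand 8 mm ahead of it and the grasp point (between the pads) lies 11 mm behind it; y points along the fingers, z is the direction in which the jaws open and shut, and the axes are right-handed (so a half turn about y gives the same grasp; the last joint's range is limited). The gripper opens to 88 mm and grips with 3 to 60 N. Pads are 18 mm wide; open, the fingers measure 123 mm over their backs; the gripper's body (75 mm by 187 mm) begins 45 mm behind the grasp point.
Start: joints at [0.902, 0.313, 1.498, -0, 1.331, -0.223], TCP at [226.382, 473.69, 207.32] pointing down, gripper open.
Joint ranges: [-2.94, 2.94], [-0.97, 2.17], [0.19, 2.56], [-1.23, 4.37], [0.02, 3.11], [-2.88, 2.88]. Speed limits (rad/s): [2.39, 2.39, 3.01, 3.14, 3.14, 3.14].

INTERFACE

Orientations are given as [roll, pitch, yaw] about the fixed x, y, z axes, in that order (R = Rz(yaw) Ry(pitch) Rx(roll)).
In Python, from bench import manip, capture, calibration gives the robot as it stands.
- The arm moves only by the tool carry_out, never from a script. Its argument "moves" is one flat list of numbers, 4 for each row, row after row: the shift along the tool's x, y, z in mm, then the turn about the tool's y in rad. In form: [dx, dy, dz, spin, dx, dy, dz, spin, ...]. A call has 1 to 12 rows; each row shifts and turns the commanded pose from where the row before left it, along the tool's axes as they then stand; what a row does not reach is not made up. A row lasts 1/12 s, in which the tool goes at most 41.7 mm and 7.16 degrees, less where a joint would pass 70% of its speed; a pose out of reach is approached as far as the arm can. A call is refused whole if a number of a shift passes 41.7 or a number of a turn 0.125, either way. A call with a gripper value outside its range is refused whole. "grip" is the finger opening in mm, from 0 to 88.1, set as the call begins (left out, the last holds). The fingers move at their own pace and stop on an object; "newtons" is the grip in N (left out, the last holds). Time passes only in rows, so rows that do not move let the fingers close. It gives the time, the measured TCP pose, the force and the opening at its end, in the units of the state.
- manip.get_obs(): the state, without advancing time (a new reading comes with each control period).
- capture(name): name is "scene" or "top"; returns the picture (420x560x3 uint8, red, green, blue); there is no depth.
- calibration(name): a dict with "fx", "fy", "cx", "cy" (pixels), "world_from_camera" (4x4, takes a point from camera to world coordinates). Camera axes: x right, y down, z forward; pixel columns grow to the right and rows downward; lengths in mm; the calibration is good to about 2 mm. A picture is of the moment at which its call begins. calibration takes no time and is no camera call.
- manip.sign_off(): hands the job in, once; it reports no verdict.
The state is a dict: "clock": time; "q": joint angles; "joint_velocities": joint speeds; "effort": joint torques, N m; "position": TCP position; "orientation": TCP orientation; "ft_force": force on the tool from outside, world axes, zero at the start; "moment": the same for the moment, N m; "grip_width": opening from 0.0 (shut) to 1.0 (fully open).
Only numpy, scipy, OpenCV 4.12 (cv2) and the standard library are available. Lean on these libraries where they do the work, as an engineer would, in place of code of your own. Each camera call takes 0.05 s, during which the arm holds its last target.

## Working session

There is one attempt and no reset: what is moved stays moved. The work goes in short steps, Python scripts to look and compute and a tool call to move; the robot and the scene stay as the last step left them, time stands still between calls to the robot, and variables do not carry over. Pictures are saved under pics/ and viewed, and the job is handed in when it is done.

Besides the shell and the picture viewer there is one more tool, called by a JSON object that holds its "fn" and its "kwargs". carry_out: Moves the arm, as the interface text tells. Its arguments: {"type":"object","properties":{"moves":{"type":"array"},"grip":{"type":"number"},"newtons":{"type":"number"}},"required":["moves"]}

```bash
mkdir -p pics; ls; cat > t.py <<'E'
import numpy as np, cv2
from bench import manip, capture, calibration
def snap(name,fn):
    im=capture(name); cv2.imwrite('pics/'+fn,im[:,:,::-1]); return im
def pix2z(name,u,v,z):
    c=calibration(name);T=np.array(c['world_from_camera'])
    d=T[:3,:3]@np.array([(u-c['cx'])/c['fx'],(v-c['cy'])/c['fy'],1]);o=T[:3,3]
    return o+d*(z-o[2])/d[2]
def proj(name,p):
    c=calibration(name);T=np.linalg.inv(np.array(c['world_from_camera']))
    q=T[:3,:3]@np.array(p,float)+T[:3,3]
    return c['fx']*q[0]/q[2]+c['cx'],c['fy']*q[1]/q[2]+c['cy']
E
python3 - <<'E'
from t import *
for n in('scene','top'):
    snap(n,n+'0.png'); c=calibration(n); print(n,c['fx'],np.round(c['world_from_camera'],3).tolist())
print(manip.get_obs())
E
```

```text
pics
scene 408.4109649869376 [[0.784, 0.426, -0.451, 1035.599], [0.621, -0.537, 0.571, -627.934], [0.001, -0.728, -0.686, 802.867], [0.0, 0.0, 0.0, 1.0]]
top 444.0877380176284 [[0.026, -0.995, 0.095, 490.576], [-1.0, -0.027, -0.008, -40.244], [0.011, -0.095, -0.995, 1093.527], [0.0, 0.0, 0.0, 1.0]]
{'clock': 0.1, 'q': array([ 9.01569714e-01,  3.13349479e-01,  1.49832405e+00, -9.22292025e-06,
        1.33099373e+00, -2.23429996e-01]), 'joint_velocities': array([-0.00138964,  0.00071675, -0.00101822,  0.00021788, -0.0009856 ,
        0.00166711]), 'effort': array([ 1.55406422e-03, -4.02818263e+01, -2.52642560e+01,  6.95472769e-02,
        3.42320243e-02,  3.90100453e-06]), 'position': array([226.24185609, 473.48327863, 206.85507479]), 'orientation': array([-1.57184620e+00,  2.29371170e-04, -4.45794543e-01]), 'ft_force': array([-0.00973171,  0.52949056, -0.46332628]), 'moment': array([ 0.02615532,  0.03008083, -0.05719068]), 'grip_width': 1.0032827023405895}
```

View pics/scene0.png

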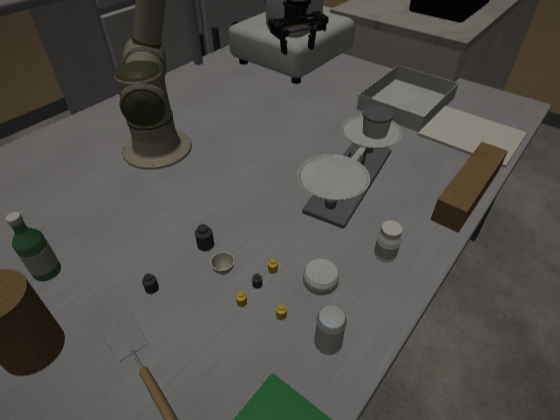

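View pics/top0.png

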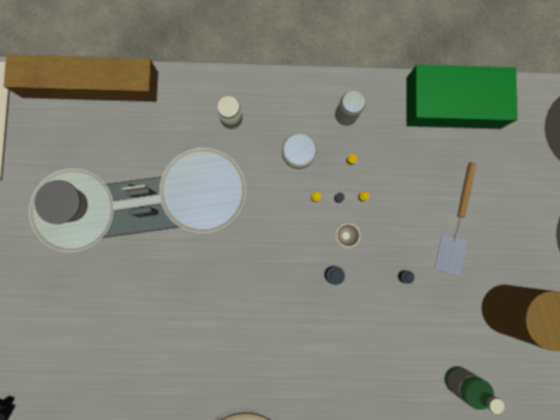

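Three dark weights are visible. The 500 g is at top (335,275), the 200 g at (406,277), and the 100 g at (339,198) with yellow look-alikes around it. The empty pan is at top (203,190). I'll enlarge these.

```bash
python3 - <<'E'
import cv2
a=cv2.imread('pics/top0.png')
def c(im,x,y,w,h,s): return cv2.resize(im[y:y+h,x:x+w],None,fx=s,fy=s,interpolation=cv2.INTER_CUBIC)
cv2.imwrite('pics/c1.png',c(a,300,145,130,150,4)*1)
s=cv2.imread('pics/scene0.png')
cv2.imwrite('pics/c2.png',c(s,130,220,170,110,4))
E
```

```text
(no output)
```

View pics/c1.png

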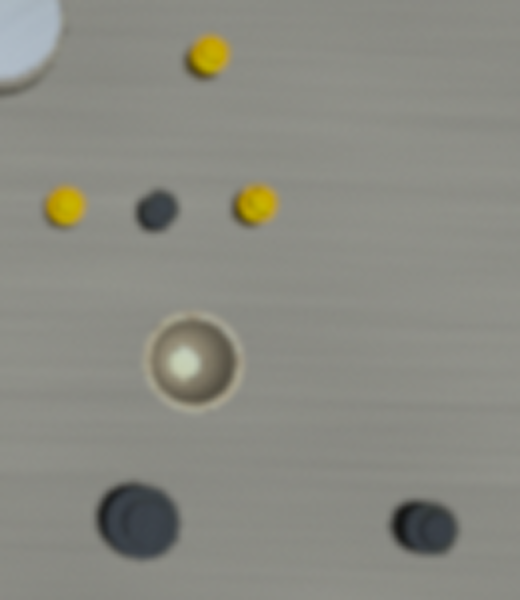

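View pics/c2.png

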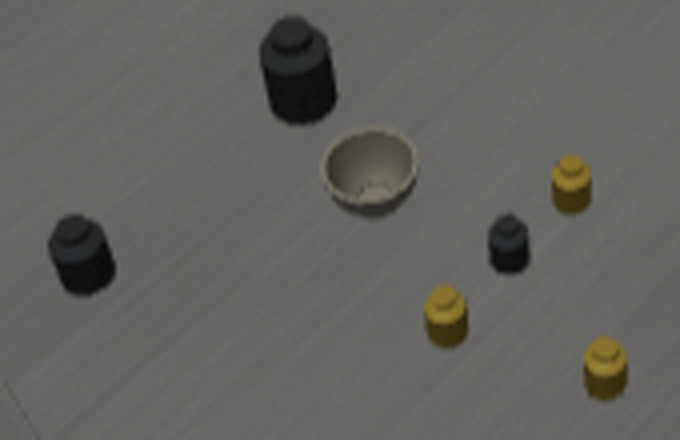

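```bash
cat >> t.py <<'E'
from scipy.optimize import least_squares
def sil(name,x,y,z0,prof):
    m=np.zeros((420*4,560*4),np.uint8); a=np.linspace(0,2*np.pi,40)
    for r,h0,h1 in prof:
        P=[proj(name,(x+r*np.cos(t),y+r*np.sin(t),z0+h)) for t in a for h in(h0,h1)]
        hl=cv2.convexHull((np.array(P,np.float32)*4+1.5).round().astype(np.int32)); cv2.fillConvexPoly(m,hl,255)
    M=cv2.moments(m,True); return np.array([M['m10']/M['m00']/4-.375,M['m01']/M['m00']/4-.375]),M['m00']/16
P100=[(12,0,26),(7,26,36)];P200=[(16,0,34),(9.5,34,46)];P500=[(22,0,52),(12,52,66)]
def blob(im,u,v,w,thr):
    g=im.max(2).astype(float); b=g[v-w:v+w+1,u-w:u+w+1]; m=(b<thr).astype(np.uint8)
    n,l,s,c=cv2.connectedComponentsWithStats(m); k=1+np.argmax(s[1:,4]); return c[k]+[u-w,v-w],s[k,4]
E
python3 - <<'E'
from t import *
ims={n:cv2.imread(f'pics/{n}0.png') for n in('top','scene')}
for nm,pr,px in [('100',P100,{'top':(339,198),'scene':(257,281)}),('200',P200,{'top':(406,277),'scene':(150,284)}),('500',P500,{'top':(335,275),'scene':(204,237)})]:
  for n in px:
    g=ims[n].max(2); u,v=px[n]; w=16 if nm=='500' else (9 if nm=='100' else 13)
    bg=np.median(g[v-20:v+20,u-20:u+20]); lo=g[v-2:v+3,u-2:u+3].mean()
    c,A=blob(ims[n],u,v,w,(bg+lo)/2)
    x0=pix2z(n,*c,18)[:2]
    r=least_squares(lambda p:sil(n,p[0],p[1],0,pr)[0]-c,x0,diff_step=.01)
    print(nm,n,c.round(2),A,round(sil(n,*r.x,0,pr)[1]),r.x.round(1),bg,lo)
# pan rim: top at z=130, 
for v in [(203,190)]: print(pix2z('top',*v,130))
for p in[(160,190),(245,190),(203,148),(203,232),(72,210)]: print(p,pix2z('top',*p,130).round(1))
g=cv2.imread('pics/top0.png')[135:245,20:260]; cv2.imwrite('pics/c3.png',cv2.resize(g,None,fx=3.3,fy=3.3,interpolation=2))
g=cv2.imread('pics/scene0.png')[100:230,280:430]; cv2.imwrite('pics/c4.png',cv2.resize(g,None,fx=4,fy=4,interpolation=2))
E
```

```text
100 top [338.66 197.4 ] 85 100 [ 628.  -211.2] 142.0 70.04Traceback (most recent call last):
  File "<stdin>", line 9, in <module>
    return func(*args, **kwargs)
    vector_fun = VectorFunction(
        fun_wrapped,
    ...<6 lines>...
        workers=workers
    )
    self.J, dct = approx_derivative(
                  ~~~~~~~~~~~~~~~~~^
        self.fun_wrapped, self.x, f0=self.f, **finite_diff_options
        ^^^^^^^^^^^^^^^^^^^^^^^^^^^^^^^^^^^^^^^^^^^^^^^^^^^^^^^^^^
    )
    ^
    J, _nfev = _dense_difference(fun_wrapped, x0, f0, h,
               ~~~~~~~~~~~~~~~~~^^^^^^^^^^^^^^^^^^^^^^^^
                             use_one_sided, method,
                             ^^^^^^^^^^^^^^^^^^^^^^
                             mf)
                             ^^^
    df = [f_eval - f0 for f_eval in f_evals]
                                    ^^^^^^^
    f = np.atleast_1d(self.fun(x, *self.args, **self.kwargs))
                      ~~~~~~~~^^^^^^^^^^^^^^^^^^^^^^^^^^^^^^
    return np.atleast_1d(self.fun(x))
                         ~~~~~~~~^^^
    return self.f(x, *self.args, **self.kwargs)
           ~~~~~~^^^^^^^^^^^^^^^^^^^^^^^^^^^^^^
  File "<stdin>", line 9, in <lambda>
  File "t.py", line 17, in sil
    P=[proj(name,(x+r*np.cos(t),y+r*np.sin(t),z0+h)) for t in a for h in(h0,h1)]
       ~~~~^^^^^^^^^^^^^^^^^^^^^^^^^^^^^^^^^^^^^^^^^
  File "t.py", line 10, in proj
    c=calibration(name);T=np.linalg.inv(np.array(c['world_from_camera']))
ValueError: time passes only in moves, steps and waits
```

The calibration call appears to be limited per script, so I'll read it once and cache it.

```bash
python3 - <<'E'
import pickle
from bench import calibration
pickle.dump({n:calibration(n) for n in('top','scene')},open('cal.pkl','wb'))
E
sed -i 's/^from bench import.*/from bench import manip, capture\nimport pickle\nCAL=pickle.load(open("cal.pkl","rb"))\ndef calibration(n): return CAL[n]/' t.py
cat > m.py <<'E'
from t import *
ims={n:cv2.imread(f'pics/{n}0.png') for n in('top','scene')}
for nm,pr,px in [('100',P100,{'top':(339,198),'scene':(257,281)}),('200',P200,{'top':(406,277),'scene':(150,284)}),('500',P500,{'top':(335,275),'scene':(204,237)})]:
  for n in px:
    g=ims[n].max(2); u,v=px[n]; w=16 if nm=='500' else (9 if nm=='100' else 13)
    bg=np.median(g[v-20:v+20,u-20:u+20]); lo=g[v-2:v+3,u-2:u+3].mean()
    c,A=blob(ims[n],u,v,w,(bg+lo)/2)
    x0=pix2z(n,*c,18)[:2]
    r=least_squares(lambda p:sil(n,p[0],p[1],0,pr)[0]-c,x0,diff_step=.01)
    print(nm,n,c.round(2),A,round(sil(n,*r.x,0,pr)[1]),r.x.round(1),bg,lo)
for p in[(203,190),(160,190),(245,190),(203,148),(203,232),(72,210)]: print(p,pix2z('top',*p,130).round(1))
g=cv2.imread('pics/top0.png')[135:245,20:260]; cv2.imwrite('pics/c3.png',cv2.resize(g,None,fx=3.3,fy=3.3,interpolation=2))
g=cv2.imread('pics/scene0.png')[100:230,280:430]; cv2.imwrite('pics/c4.png',cv2.resize(g,None,fx=4,fy=4,interpolation=2))
E
python3 m.py
```

```text
100 top [338.66 197.4 ] 85 100 [ 628.  -211.2] 142.0 70.04
100 scene [256.69 280.97] 131 144 [ 627.1 -212. ] 104.0 37.76
200 top [405.4  276.43] 187 205 [ 440.3 -373.5] 138.0 64.12
200 scene [149.97 283.6 ] 253 273 [ 439.5 -374.3] 101.0 33.84
500 top [333.95 274.74] 324 341 [ 440.6 -199.5] 138.0 73.4
500 scene [204.06 237.54] 409 436 [ 439.5 -200.4] 101.0 35.32
(203, 190) [621.4 104.1 130. ]
(160, 190) [618.8 197.8 130. ]
(245, 190) [623.9  12.5 130. ]
(203, 148) [714.7 108.  130. ]
(203, 232) [529.7 100.4 130. ]
(72, 210) [569.9 385.9 130. ]
```

View pics/c3.png

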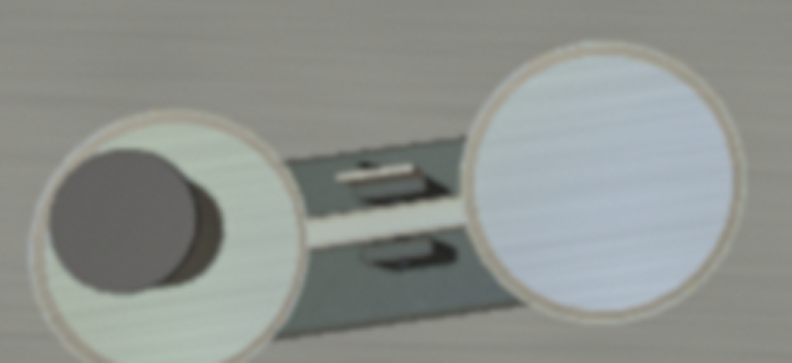

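View pics/c4.png

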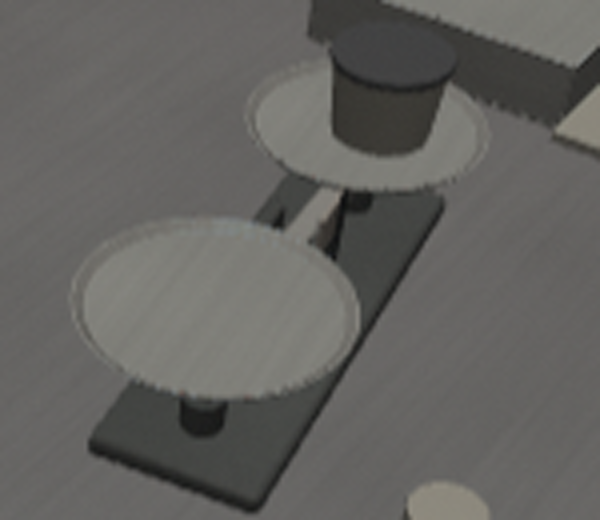

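Both cameras agree within 1 mm:
- 100 g at (627.5,-211.6)
- 200 g at (440,-374)
- pan at (621,104)

I'll turn the jaws to open along world x, so tool x = -y, tool y = down and tool z = +x.

{"fn": "carry_out", "kwargs": {"moves": [0,0,0,0.125,0,0,0,0.125,0,0,0,0.125,0,0,0,0.125,0,0,0,0.125,0,0,0,0.125,0,0,0,0.125,0,0,0,0.125,0,0,0,0.125,0,0,0,0,0,0,0,0], "grip": 64, "newtons": 25}}

```text
clock: 1.02
position: [226.3, 473.6, 207.1]
orientation: [-1.571, -0.0, -1.567]
ft_force: [0.3, 0.6, -0.1]
grip_width: 0.729
```

{"fn": "carry_out", "kwargs": {"moves": [34,0,12,0,34,0,12,0,34,0,12,0,34,0,12,0,34,0,12,0,34,0,12,0,34,0,12,0,34,0,12,0,34,0,12,0,34,0,12,0,34,0,12,0,34,0,12,0]}}

```text
clock: 2.02
position: [370.5, 63.9, 207.5]
orientation: [-1.57, -0.0, -1.567]
ft_force: [1.0, 0.9, 0.1]
grip_width: 0.728
```

{"fn": "carry_out", "kwargs": {"moves": [36,0,6,0,36,0,6,0,36,0,6,0,36,0,6,0,36,0,6,0,36,0,6,0,36,0,6,0,36,0,6,0,36,0,6,0,36,0,6,0,36,0,6,0,36,0,6,0]}}

```text
clock: 3.02
position: [442.3, -368.1, 207.1]
orientation: [-1.571, 0.0, -1.567]
ft_force: [-0.7, -0.7, 0.1]
grip_width: 0.728
```

{"fn": "carry_out", "kwargs": {"moves": [0,0,0,0,0,0,0,0,0,0,0,0]}}

```text
clock: 3.27
position: [442.3, -365.6, 207.1]
orientation: [-1.571, 0.001, -1.568]
ft_force: [-0.6, -0.1, 0.5]
grip_width: 0.725
```

{"fn": "carry_out", "kwargs": {"moves": [8.4,0,-2.3,0,0,30,0,0,0,30,0,0,0,30,0,0,0,30,0,0,0,22,0,0,0,0,0,0]}}

```text
clock: 3.85
position: [438.6, -372.4, 61.6]
orientation: [-1.575, 0.006, -1.569]
ft_force: [-0.4, -0.1, -0.3]
grip_width: 0.722
```

```bash
python3 - <<'E'
from t import *
a=snap('scene','s1.png');b=snap('top','t1.png')
f=lambda im,x,y:cv2.resize(im[y:y+100,x:x+100],None,fx=4,fy=4,interpolation=2)
cv2.imwrite('pics/c5.png',np.hstack([f(a,100,220),f(b,355,225)])[:,:,::-1])
E
```

```text
(no output)
```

View pics/c5.png

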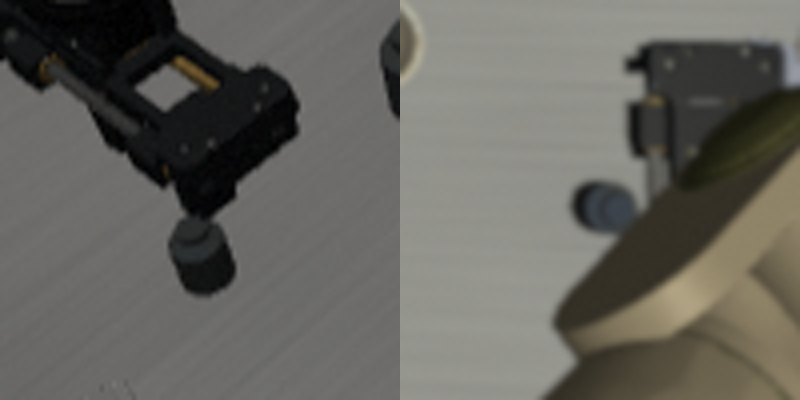

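```bash
python3 - <<'E'
from t import *
o=manip.get_obs();p=o['position'];print(p,o['clock'],o['orientation'])
for n,x,y in(('scene',100,220),('top',355,225)):
  for d in((0,0,0),(32,0,-8),(-32,0,-8),(0,0,56),(93,0,56),(-93,0,56)):
    print(n,d,(np.array(proj(n,p+d))-[x,y]).round(1)*4)
E
```

```text
[ 440.29365589 -374.56826279   66.2272084 ] 3.95 [-1.57059544e+00 -2.67144626e-04 -1.56955482e+00]
scene (0, 0, 0) [181.6 204.4]
scene (32, 0, -8) [221.2 242. ]
scene (-32, 0, -8) [149.6 185.2]
scene (0, 0, 56) [157.6 140. ]
scene (93, 0, 56) [271.2 227.2]
scene (-93, 0, 56) [54.8 61.2]
top (0, 0, 0) [229.2 210.4]
top (32, 0, -8) [224.4 154. ]
top (-32, 0, -8) [224.8 265.6]
top (0, 0, 56) [262.4 216.4]
top (93, 0, 56) [261.6  44.8]
top (-93, 0, 56) [263.6 390.8]
```

View pics/s1.png

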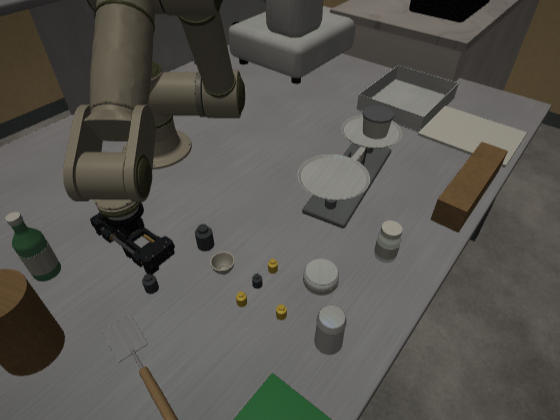

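The gripper looks about 60 mm higher than its reported pose. I'll look again before going lower.

```bash
python3 - <<'E'
from t import *
print(manip.get_obs()['position'])
a=snap('scene','s2.png');b=snap('top','t2.png')
f=lambda im,x,y:cv2.resize(im[y:y+100,x:x+100],None,fx=4,fy=4,interpolation=2)
z=np.hstack([f(a,100,220),f(b,355,225)])[:,:,::-1]
z=np.clip(z.astype(float)*2,0,255).astype(np.uint8);cv2.imwrite('pics/c6.png',z)
print(manip.get_obs()['position'])
E
```

```text
[ 440.29365589 -374.56826279   66.2272084 ]
[ 440.81579312 -375.37092265   67.46137478]
```

View pics/c6.png

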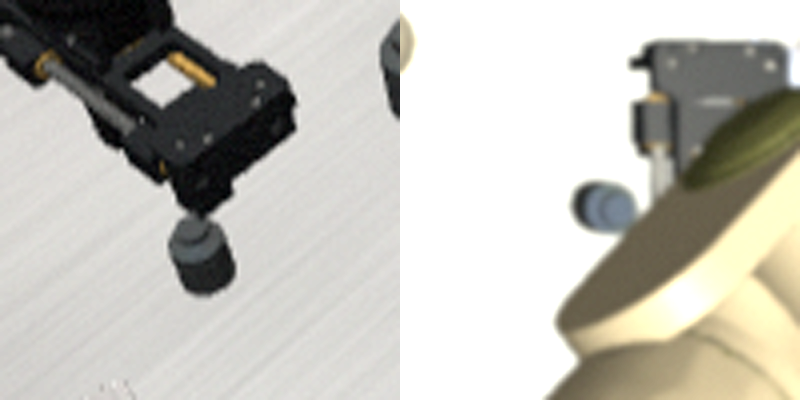

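```bash
python3 - <<'E'
import cv2,numpy as np
a=cv2.imread('pics/s2.png')[195:305,80:190]
z=cv2.resize(a,(600,600),interpolation=2).astype(float)
cv2.imwrite('pics/c7.png',np.clip(255*(z/255)**.45,0,255).astype(np.uint8))
E
```

```text
(no output)
```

View pics/c7.png

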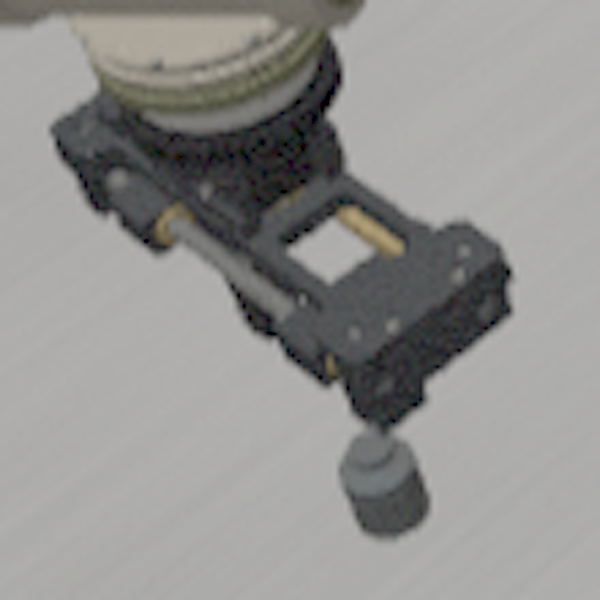

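View pics/t2.png

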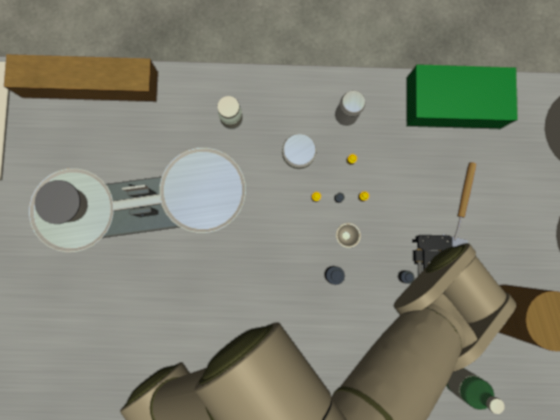

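```bash
python3 - <<'E'
from t import *
p=np.array([226.4,473.7,207.3]);zt=np.array([.431,.902,0])
for d in(0,44,61.5,-44,-61.5):
  print(d,[np.array(proj('scene',p+zt*d+[0,0,h])).round(1) for h in(-8,11,56,110)])
a=cv2.imread('pics/scene0.png')[0:80,250:360]
z=cv2.resize(a,None,fx=7,fy=7,interpolation=2).astype(float)
z=np.clip(255*(z/255)**.45,0,255).astype(np.uint8)
for d in(44,-44):
  u,v=proj('scene',p+zt*d+[0,0,-8]); cv2.circle(z,(int((u-250)*7),int(v*7)),5,(0,0,255),-1)
cv2.imwrite('pics/c8.png',z)
E
```

```text
0 [array([297.5,  61.8]), array([297.6,  56.4]), array([298. ,  43.2]), array([298.4,  26.6])]
44 [array([308.7,  59.4]), array([308.9,  54.1]), array([309.5,  40.9]), array([310.3,  24.4])]
61.5 [array([313.1,  58.5]), array([313.4,  53.1]), array([314.1,  40.1]), array([314.9,  23.6])]
-44 [array([286.1,  64.2]), array([286.1,  58.8]), array([286.2,  45.5]), array([286.3,  28.8])]
-61.5 [array([281.5,  65.2]), array([281.4,  59.7]), array([281.4,  46.4]), array([281.4,  29.6])]
```

View pics/c8.png

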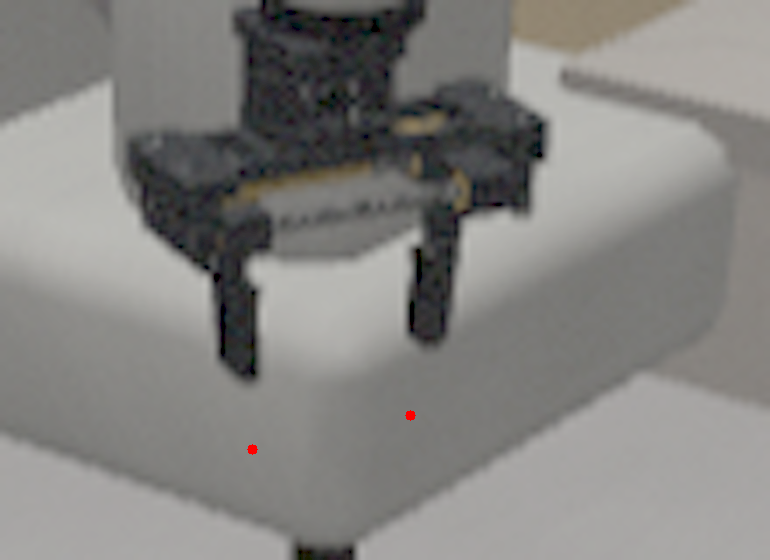

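```bash
python3 - <<'E'
from t import *
print(pix2z('scene',334,176.5,130), proj('scene',(621,104,130)))
p=np.array([226.4,473.7,207.3]);zt=np.array([.431,.902,0])
# observed finger tip bottoms centre in scene0
for uv in((240,375),(428,342)):
  u,v=250+uv[0]/7,uv[1]/7
  for z in(199,215,230,245,260): print(uv,z,(pix2z('scene',u,v,z)-p).round(1), round(float((pix2z('scene',u,v,z)-p)@zt),1), round(float((pix2z('scene',u,v,z)-p)@[.902,-.431,0]),1))
E
```

```text
[626.46579651 102.25928707 130.        ] (np.float64(332.60842198456993), np.float64(175.34571866046994))
(240, 375) 199 [-78.5  25.9  -8.3] -10.5 -81.9
(240, 375) 215 [-55.   -4.    7.7] -27.3 -47.9
(240, 375) 230 [-32.9 -32.   22.7] -43.0 -15.9
(240, 375) 245 [-10.9 -60.   37.7] -58.8 16.1
(240, 375) 260 [ 11.2 -88.   52.7] -74.6 48.0
(428, 342) 199 [-27.6 119.5  -8.3] 95.9 -76.4
(428, 342) 215 [-5.4 87.1  7.7] 76.2 -42.4
(428, 342) 230 [15.4 56.8 22.7] 57.8 -10.6
(428, 342) 245 [36.2 26.4 37.7] 39.4 21.2
(428, 342) 260 [57.  -3.9 52.7] 21.0 53.1
```

The pan agrees in both cameras at z = 130 to within about 5 mm. The rendered fingertips still come out about 37 mm higher than stated. I'll test this safely: lower to TCP z = 25, where the stated geometry grips the body and the rendered one closes above the knob, then close lightly and read the width.

{"fn": "carry_out", "kwargs": {"moves": [0,10,0,0,0,10,0,0,0,10,0,0,0,10,0,0,0,0,0,0,0,0,0,0,0,0,0,0]}}

```text
clock: 4.63
position: [440.2, -374.9, 25.5]
orientation: [-1.571, -0.0, -1.571]
ft_force: [0.6, 0.6, 0.8]
grip_width: 0.727
```

{"fn": "carry_out", "kwargs": {"moves": [0,0,0,0,0,0,0,0,0,0,0,0,0,0,0,0,0,0,0,0,0,0,0,0,0,0,0,0,0,0,0,0], "grip": 26, "newtons": 5}}

```text
clock: 5.3
position: [440.1, -374.7, 25.3]
orientation: [-1.571, -0.0, -1.571]
ft_force: [0.7, -0.7, -0.3]
grip_width: 0.292
```

```bash
python3 - <<'E'
from t import *
a=snap('scene','s3.png')[195:305,80:190]
z=cv2.resize(a,(600,600),interpolation=2)[:,:,::-1].astype(float)
cv2.imwrite('pics/c9.png',np.clip(255*(z/255)**.45,0,255).astype(np.uint8))
E
```

```text
(no output)
```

View pics/c9.png

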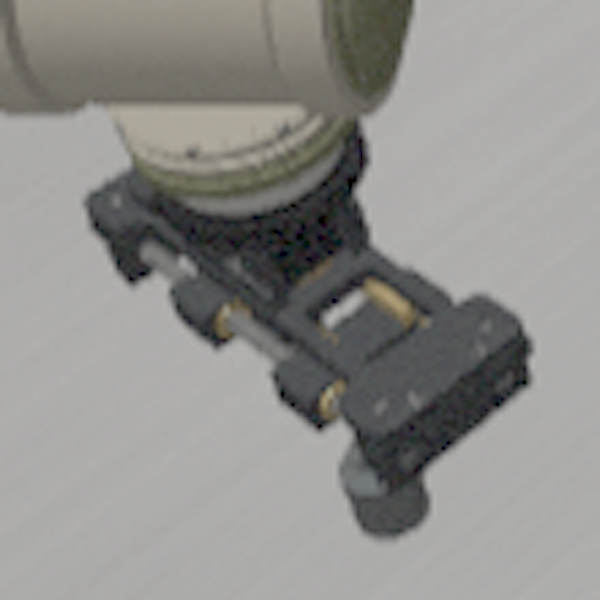

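The fingers closed to 26 mm without touching the 32 mm body. So the fingertips really are about 37 mm farther back than the tool description says, as the images show. I'll open and go lower by that offset, watching the force.

{"fn": "carry_out", "kwargs": {"moves": [0,0,0,0,0,0,0,0,0,0,0,0,0,0,0,0,0,0,0,0,0,0,0,0], "grip": 64}}

```text
clock: 5.85
position: [440.1, -374.7, 25.3]
orientation: [-1.571, 0.0, -1.571]
ft_force: [0.5, 0.2, -0.6]
grip_width: 0.716
```

{"fn": "carry_out", "kwargs": {"moves": [0,8,0,0,0,8,0,0,0,8,0,0,0,0,0,0,0,0,0,0]}}

```text
clock: 6.27
position: [439.8, -374.4, 0.5]
orientation: [-1.572, 0.001, -1.571]
ft_force: [0.8, -0.3, 0.6]
grip_width: 0.724
```

```bash
python3 - <<'E'
from t import *
print(manip.get_obs())
a=snap('scene','s4.png')[195:305,80:190]
z=cv2.resize(a,(600,600),interpolation=2)[:,:,::-1].astype(float)
cv2.imwrite('pics/c10.png',np.clip(255*(z/255)**.45,0,255).astype(np.uint8))
E
```

```text
{'clock': 6.2667, 'q': array([-9.07953392e-01,  6.61954207e-01,  1.54567456e+00,  4.65249612e-06,
        9.35521392e-01, -9.07927965e-01]), 'joint_velocities': array([ 0.00081691, -0.017301  , -0.01262931,  0.00151557,  0.005815  ,
        0.00043434]), 'effort': array([-1.65609398e-02, -4.87986302e+01, -1.93215913e+01,  2.66022835e-02,
        2.66580842e-02, -3.26917962e-04]), 'position': array([ 439.80224545, -374.3681914 ,    0.49796752]), 'orientation': array([-1.57175184e+00,  1.22997700e-03, -1.57082511e+00]), 'ft_force': array([ 0.76926198, -0.34765824,  0.63871919]), 'moment': array([-0.0295289 ,  0.06310783, -0.01365986]), 'grip_width': 0.7239608077611709}
```

View pics/c10.png

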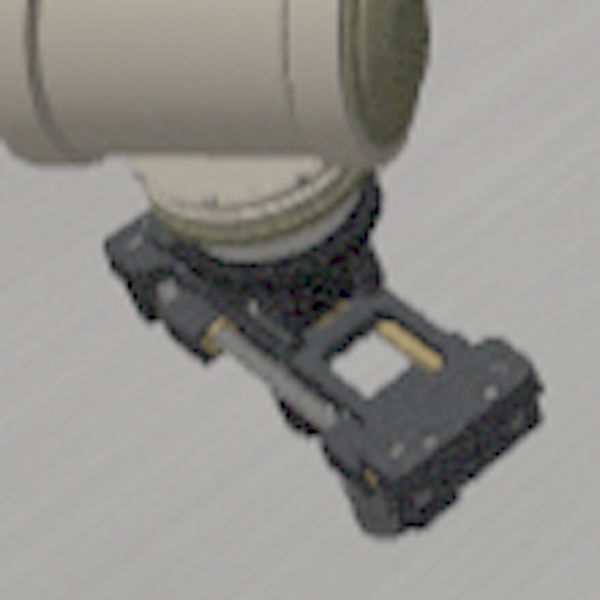

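TCP reads 0.5 with no contact, which confirms the offset, since the stated tips would be 8 mm below the table.

{"fn": "carry_out", "kwargs": {"moves": [0,6,0,0,0,6,0,0,0,0,0,0,0,0,0,0]}}

```text
clock: 6.65
position: [439.9, -374.5, -11.1]
orientation: [-1.571, 0.001, -1.571]
ft_force: [-0.1, 0.4, 0.3]
grip_width: 0.729
```

{"fn": "carry_out", "kwargs": {"moves": [0,3,0,0,0,3,0,0,0,0,0,0]}}

```text
clock: 6.9
position: [439.9, -374.5, -17.3]
orientation: [-1.571, 0.001, -1.571]
ft_force: [-0.4, 0.2, -0.1]
grip_width: 0.721
```

{"fn": "carry_out", "kwargs": {"moves": [0,2,0,0,0,0,0,0,0,0,0,0,0,0,0,0,0,0,0,0,0,0,0,0,0,0,0,0,0,0,0,0], "grip": 26, "newtons": 6}}

```text
clock: 7.57
position: [440.1, -374.8, -18.6]
orientation: [-1.571, -0.0, -1.571]
ft_force: [0.9, 0.0, 0.4]
grip_width: 0.363
```

The opening is 32.0 mm, so it holds the 200 g body. I'll firm up the grip and lift.

{"fn": "carry_out", "kwargs": {"moves": [0,0,0,0,0,0,0,0,0,0,0,0,0,-10,0,0,0,-20,0,0,0,-20,0,0,0,0,0,0,0,0,0,0,0,0,0,0], "newtons": 25}}

```text
clock: 8.32
position: [439.7, -374.2, 30.3]
orientation: [-1.572, 0.001, -1.571]
ft_force: [0.8, -0.2, -1.6]
grip_width: 0.351
```

```bash
python3 - <<'E'
from t import *
o=manip.get_obs();print(o['position'],o['ft_force'],o['grip_width']*88.1)
a=snap('scene','s5.png')[195:305,80:190]
z=cv2.resize(a,(600,600),interpolation=2)[:,:,::-1].astype(float)
cv2.imwrite('pics/c11.png',np.clip(255*(z/255)**.45,0,255).astype(np.uint8))
E
```

```text
[ 439.65468979 -374.19428661   30.34437898] [ 0.79766893 -0.22599254 -1.58734001] 30.924985908597808
```

View pics/c11.png

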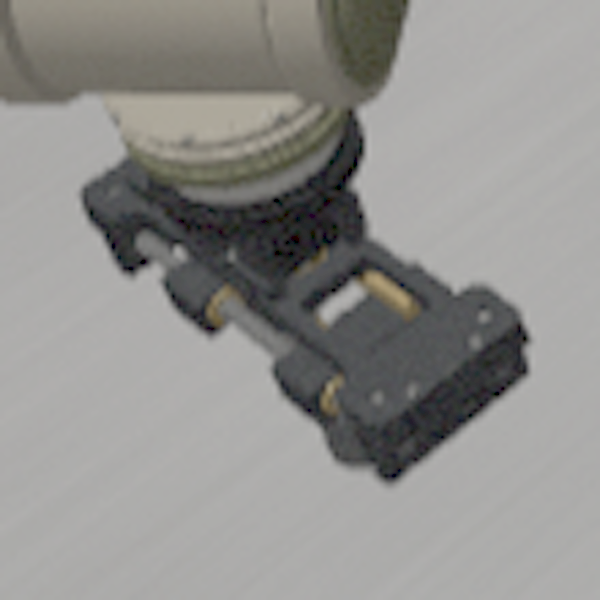

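It is lifted: force is about -1.6 N and the width holds. I'll raise it and carry it over the pan, to a spot 30 mm towards the beam from the centre at (616,133).

{"fn": "carry_out", "kwargs": {"moves": [0,-30,0,0,0,-35,0,0,0,-35,0,0,0,-35,0,0,0,-35,0,0,-20,0,8,0,-34,0,12,0,-34,0,12,0,-34,0,12,0,-34,0,12,0,-34,0,12,0,-34,0,12,0]}}

```text
clock: 9.37
position: [520.0, -148.9, 200.1]
orientation: [-1.573, 0.001, -1.571]
ft_force: [0.7, -0.7, -0.6]
grip_width: 0.354
```

{"fn": "carry_out", "kwargs": {"moves": [-34,0,12,0,-34,0,12,0,-34,0,12,0,-34,0,12,0,-34,0,12,0,-34,0,12,0,-34,0,12,0,-24,0,6,0,-10,0,0,0,0,0,0,0,0,0,0,0,0,0,0,0]}}

```text
clock: 10.37
position: [609.9, 119.9, 201.0]
orientation: [-1.572, -0.0, -1.572]
ft_force: [0.7, -0.3, -2.3]
grip_width: 0.35
```

```bash
python3 - <<'E'
from t import *
o=manip.get_obs();print(o['position'],o['ft_force'],o['grip_width']*88.1)
a=snap('scene','s6.png')[60:240,260:440]; b=snap('top','t6.png')[100:280,100:280]
z=np.hstack([cv2.resize(x,(400,400),interpolation=2) for x in(a,b)])[:,:,::-1].astype(float)
cv2.imwrite('pics/c12.png',np.clip(255*(z/255)**.6,0,255).astype(np.uint8))
E
```

```text
[609.89175182 119.86889304 200.95619383] [ 0.73802076 -0.33377611 -2.29852138] 30.804697545891173
```

View pics/c12.png

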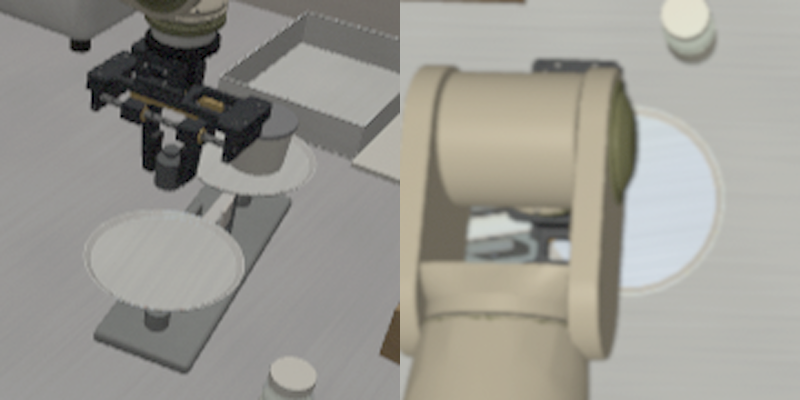

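```bash
python3 - <<'E'
from t import *
for h in(-2,20,40,66): print(h,(np.array(proj('scene',(610,120,200+h)))-[260,60])*2.222)
E
```

```text
-2 [165.98181458 199.05572783]
20 [167.68941439 182.93659745]
40 [169.28625739 167.86297163]
66 [171.42847465 147.64120819]
```

The projected foot (167.7,183) and knob top (171,148) match the picture, so the held height is right: the foot is at TCP + 19. I expect contact at TCP about 105.

{"fn": "carry_out", "kwargs": {"moves": [-13,0,6,0,0,15,0,0,0,20,0,0,0,20,0,0,0,15,0,0,0,8,0,0,0,5,0,0,0,4,0,0,0,0,0,0,0,0,0,0]}}

```text
clock: 11.3
position: [616.4, 134.1, 115.1]
orientation: [-1.57, 0.0, -1.571]
ft_force: [0.6, 1.2, -1.4]
grip_width: 0.353
```

{"fn": "carry_out", "kwargs": {"moves": [0,2,0,0,0,2,0,0,0,1,0,0,0,0,0,0,0,0,0,0]}}

```text
clock: 11.72
position: [616.1, 134.3, 109.4]
orientation: [-1.571, -0.0, -1.571]
ft_force: [-0.1, -0.1, -1.7]
grip_width: 0.356
```

{"fn": "carry_out", "kwargs": {"moves": [0,1,0,0,0,1,0,0,0,1,0,0,0,0,0,0,0,0,0,0]}}

```text
clock: 12.13
position: [616.1, 134.3, 106.2]
orientation: [-1.571, -0.0, -1.571]
ft_force: [0.8, 0.3, -2.0]
grip_width: 0.355
```

{"fn": "carry_out", "kwargs": {"moves": [0,1,0,0,0,1,0,0,0,0,0,0,0,0,0,0]}}

```text
clock: 12.47
position: [616.2, 134.3, 104.5]
orientation: [-1.57, 0.0, -1.571]
ft_force: [-1.1, -0.4, 0.4]
grip_width: 0.352
```

{"fn": "carry_out", "kwargs": {"moves": [0,1,0,0,0,1,0,0,0,0,0,0,0,0,0,0]}}

```text
clock: 12.8
position: [616.2, 134.3, 102.3]
orientation: [-1.571, 0.0, -1.571]
ft_force: [0.1, 0.6, 1.1]
grip_width: 0.355
```

```bash
python3 - <<'E'
from t import *
o=manip.get_obs();print(o['position'],o['ft_force'],o['grip_width']*88.1)
a=snap('scene','s7.png')[100:220,280:400]
z=cv2.resize(a,(600,600),interpolation=2)[:,:,::-1].astype(float)
cv2.imwrite('pics/c13.png',np.clip(255*(z/255)**.6,0,255).astype(np.uint8))
E
```

```text
[616.20224484 134.26627086 102.34089445] [0.11509747 0.59542303 1.123186  ] 31.310393782505702
```

View pics/c13.png

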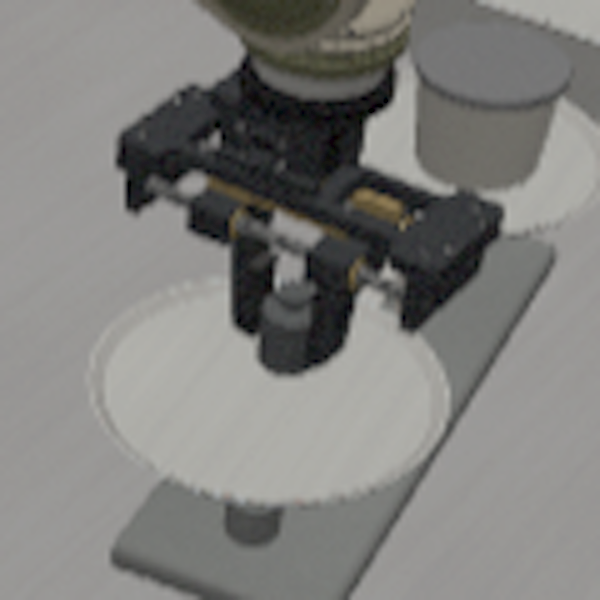

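The force went from -2 to +1.1 N, so the weight is on the pan floor. I'll ease up 2 mm, release and rise.

{"fn": "carry_out", "kwargs": {"moves": [0,-2,0,0,0,0,0,0,0,0,0,0]}}

```text
clock: 13.1
position: [616.1, 134.3, 104.5]
orientation: [-1.571, -0.0, -1.571]
ft_force: [-0.5, -0.0, 0.8]
grip_width: 0.351
```

{"fn": "carry_out", "kwargs": {"moves": [0,0,0,0,0,0,0,0,0,0,0,0,0,0,0,0,0,0,0,0], "grip": 56}}

```text
clock: 13.52
position: [616.1, 134.3, 104.3]
orientation: [-1.571, -0.0, -1.571]
ft_force: [-0.5, 0.2, 0.2]
grip_width: 0.635
```

{"fn": "carry_out", "kwargs": {"moves": [0,-5,0,0,0,-10,0,0,0,-20,0,0,0,-30,0,0,0,-30,0,0,0,0,0,0,0,0,0,0]}}

```text
clock: 14.1
position: [616.8, 134.4, 201.8]
orientation: [-1.567, 0.0, -1.571]
ft_force: [-0.7, 1.1, -0.1]
grip_width: 0.637
```

```bash
python3 - <<'E'
from t import *
o=manip.get_obs();print(o['position'],o['ft_force'],o['grip_width']*88.1)
a=snap('scene','s8.png')[100:220,280:400]
z=cv2.resize(a,(600,600),interpolation=2)[:,:,::-1].astype(float)
cv2.imwrite('pics/c14.png',np.clip(255*(z/255)**.6,0,255).astype(np.uint8))
E
```

```text
[616.77510247 134.35447707 201.76074647] [-0.68112763  1.09373444 -0.14366836] 56.16334930662262
```

View pics/c14.png

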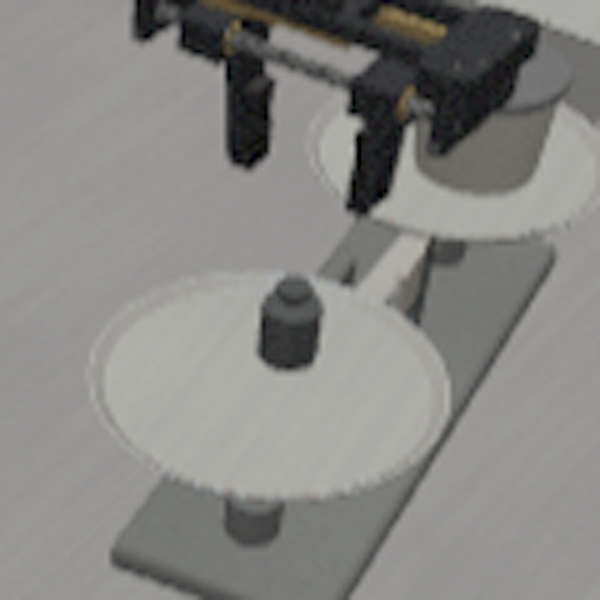

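The 200 g stands upright in the pan at scene (338,165). Next is the 100 g.

{"fn": "carry_out", "kwargs": {"moves": [20,0,1,0,34,0,1,0,34,0,1,0,34,0,1,0,34,0,1,0,34,0,1,0,34,0,1,0,34,0,1,0,34,0,1,0,34,0,1,0,20,0,1,0,0,0,0,0], "grip": 50}}

```text
clock: 15.15
position: [626.1, -215.6, 197.3]
orientation: [-1.573, 0.001, -1.575]
ft_force: [-0.5, 0.7, 0.5]
grip_width: 0.566
```

{"fn": "carry_out", "kwargs": {"moves": [0,25,0,0,0,35,0,0,0,35,0,0,0,25,0,0,0,0,0,0,0,0,0,0]}}

```text
clock: 15.65
position: [626.6, -210.6, 78.6]
orientation: [-1.573, 0.001, -1.57]
ft_force: [0.0, 0.0, 1.5]
grip_width: 0.568
```

{"fn": "carry_out", "kwargs": {"moves": [1,10,1,0,0,20,0,0,0,20,0,0,0,10,0,0,0,0,0,0,0,0,0,0]}}

```text
clock: 16.15
position: [628.6, -212.9, 20.3]
orientation: [-1.57, -0.001, -1.571]
ft_force: [0.2, 1.1, 0.5]
grip_width: 0.565
```

```bash
python3 - <<'E'
from t import *
o=manip.get_obs();print(o['position'],o['ft_force'],o['grip_width']*88.1)
a=snap('scene','s9.png')[210:330,200:320]
z=cv2.resize(a,(600,600),interpolation=2)[:,:,::-1].astype(float)
cv2.imwrite('pics/c15.png',np.clip(255*(z/255)**.5,0,255).astype(np.uint8))
E
```

```text
[ 628.63089275 -212.87386229   20.336639  ] [0.18755688 1.10903769 0.47135897] 49.756263458608885
```

View pics/c15.png

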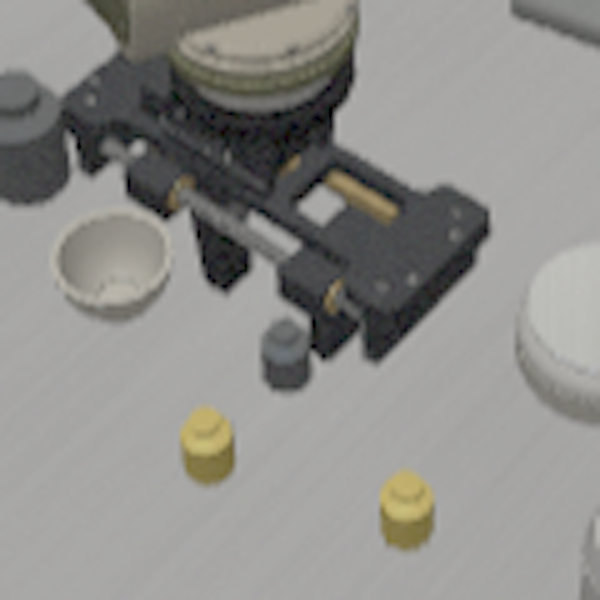

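The fingers straddle the 100 g at crop (287,355), and the yellow ones and the ramekin are clear. I'll keep descending.

{"fn": "carry_out", "kwargs": {"moves": [0,10,0,0,0,10,0,0,0,10,0,0,0,4,0,0,0,0,0,0,0,0,0,0]}}

```text
clock: 16.7
position: [628.0, -212.7, -15.0]
orientation: [-1.571, 0.0, -1.571]
ft_force: [-0.2, -0.2, 0.3]
grip_width: 0.568
```

{"fn": "carry_out", "kwargs": {"moves": [0,2,0,0,0,2,0,0,0,2,0,0,0,0,0,0,0,0,0,0]}}

```text
clock: 17.12
position: [628.0, -212.7, -20.7]
orientation: [-1.571, 0.0, -1.571]
ft_force: [0.5, -0.3, -0.0]
grip_width: 0.569
```

{"fn": "carry_out", "kwargs": {"moves": [0,0,0,0,0,0,0,0,0,0,0,0,0,0,0,0,0,0,0,0,0,0,0,0,0,0,0,0,0,0,0,0], "grip": 19, "newtons": 6}}

```text
clock: 17.78
position: [628.1, -212.7, -20.6]
orientation: [-1.571, -0.0, -1.571]
ft_force: [-0.2, 0.9, 0.6]
grip_width: 0.268
```

The opening is 23.6 mm, so it has the 24 mm body. I'll firm the grip and lift.

{"fn": "carry_out", "kwargs": {"moves": [0,0,0,0,0,0,0,0,0,0,0,0,0,-10,0,0,0,-20,0,0,0,-35,0,0,0,-35,0,0,0,-35,0,0,0,-35,0,0,0,-35,0,0,0,-10,0,0,0,0,0,0], "newtons": 20}}

```text
clock: 18.78
position: [628.9, -213.1, 197.7]
orientation: [-1.566, -0.003, -1.571]
ft_force: [-0.2, 0.3, -0.8]
grip_width: 0.264
```

```bash
python3 - <<'E'
from t import *
o=manip.get_obs();print(o['position'],o['ft_force'],o['grip_width']*88.1)
a=snap('scene','s10.png')[150:330,170:350]
z=cv2.resize(a,(600,600),interpolation=2)[:,:,::-1].astype(float)
cv2.imwrite('pics/c16.png',np.clip(255*(z/255)**.5,0,255).astype(np.uint8))
E
```

```text
[ 628.94810472 -213.11526089  197.7399612 ] [-0.21945601  0.30070275 -0.82592311] 23.237241338785033
```

View pics/c16.png

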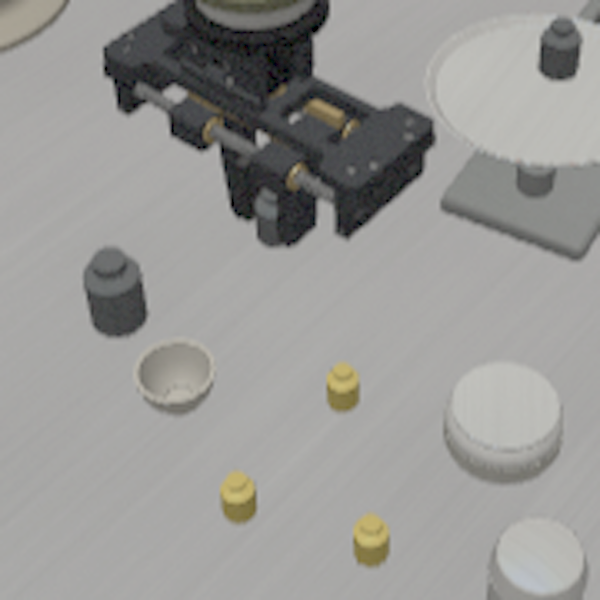

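The 100 g is held and the yellow weights are undisturbed. I'll carry it to (627,68).

{"fn": "carry_out", "kwargs": {"moves": [-20,0,0,0,-34,0,0,0,-34,0,0,0,-34,0,0,0,-34,0,0,0,-34,0,0,0,-34,0,0,0,-32,0,0,0,-20,0,0,0,-5,0,0,0,0,0,0,0,0,0,0,0]}}

```text
clock: 19.83
position: [627.7, 67.5, 192.8]
orientation: [-1.573, -0.0, -1.571]
ft_force: [0.3, -0.7, -0.5]
grip_width: 0.264
```

{"fn": "carry_out", "kwargs": {"moves": [0,15,0,0,0,20,0,0,0,20,0,0,0,15,0,0,0,6,0,0,0,4,0,0,0,0,0,0,0,0,0,0]}}

```text
clock: 20.5
position: [628.5, 67.8, 115.1]
orientation: [-1.57, -0.0, -1.571]
ft_force: [-0.0, -0.2, -0.7]
grip_width: 0.262
```

I'll lower slowly through contact at about 103 and on to the level height at about 89.

{"fn": "carry_out", "kwargs": {"moves": [0,3,0,0,0,3,0,0,0,2,0,0,0,2,0,0,0,2,0,0,0,2,0,0,0,2,0,0,0,2,0,0,0,0,0,0,0,0,0,0]}}

```text
clock: 21.33
position: [628.0, 68.3, 96.2]
orientation: [-1.571, 0.0, -1.571]
ft_force: [-0.1, -0.6, -0.4]
grip_width: 0.265
```

{"fn": "carry_out", "kwargs": {"moves": [0,2,0,0,0,2,0,0,0,2,0,0,0,1,0,0,0,0,0,0,0,0,0,0]}}

```text
clock: 21.83
position: [628.0, 68.3, 89.3]
orientation: [-1.571, 0.0, -1.571]
ft_force: [-0.1, -1.0, -0.2]
grip_width: 0.266
```

```bash
python3 - <<'E'
from t import *
o=manip.get_obs();print(o['position'],o['ft_force'],o['grip_width']*88.1)
a=snap('scene','s11.png')[100:220,280:400]
z=cv2.resize(a,(600,600),interpolation=2)[:,:,::-1].astype(float)
cv2.imwrite('pics/c17.png',np.clip(255*(z/255)**.5,0,255).astype(np.uint8))
E
```

```text
[628.02389702  68.26776756  89.25614693] [-0.08853376 -0.97467966 -0.1676241 ] 23.455522203132638
```

View pics/c17.png

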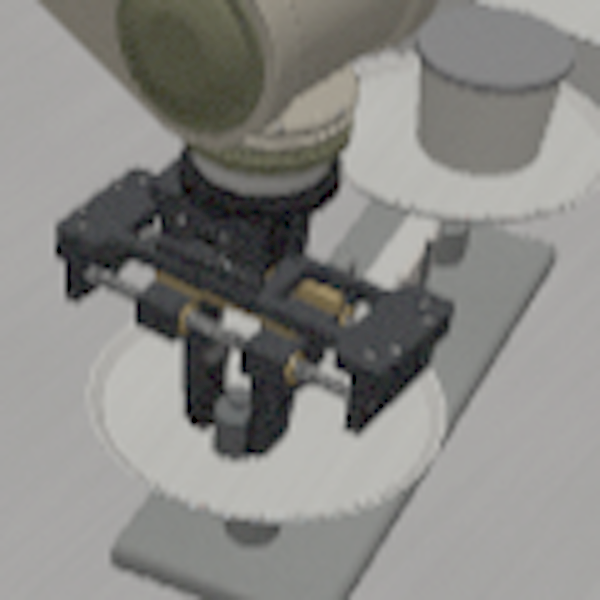

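The pan has gone down with the weight and the other pan has risen, with the force near zero. I'll release and rise.

{"fn": "carry_out", "kwargs": {"moves": [0,0,0,0,0,0,0,0,0,0,0,0,0,0,0,0,0,0,0,0,0,0,0,0], "grip": 48}}

```text
clock: 22.38
position: [628.1, 68.3, 89.3]
orientation: [-1.571, -0.0, -1.571]
ft_force: [-0.1, 0.3, 0.6]
grip_width: 0.543
```

{"fn": "carry_out", "kwargs": {"moves": [0,-4,0,0,0,-8,0,0,0,-15,0,0,0,-30,0,0,0,-35,0,0,0,-35,0,0,20,0,0,0,34,0,0,0,34,0,0,0,34,0,0,0,34,0,0,0,20,0,0,0]}}

```text
clock: 23.38
position: [627.8, -111.0, 217.1]
orientation: [-1.57, -0.001, -1.573]
ft_force: [-0.3, 0.7, 0.1]
grip_width: 0.547
```

{"fn": "carry_out", "kwargs": {"moves": [20,0,0,0,0,0,0,0,0,0,0,0,0,0,0,0,0,0,0,0,0,0,0,0,0,0,0,0,0,0,0,0,0,0,0,0,0,0,0,0,0,0,0,0,0,0,0,0]}}

```text
clock: 24.38
position: [628.1, -127.7, 216.3]
orientation: [-1.571, -0.0, -1.571]
ft_force: [-0.5, 0.5, 0.5]
grip_width: 0.545
```

```bash
python3 - <<'E'
from t import *
o=manip.get_obs();print(o['clock'],o['position'],o['ft_force'],o['grip_width']*88.1)
a=snap('scene','s12.png')[90:230,270:410]; b=snap('top','t12.png')[120:260,20:260]
for n,x in(('c18',a),('c19',b)):
  z=cv2.resize(x,None,fx=3.3,fy=3.3,interpolation=2)[:,:,::-1].astype(float)
  cv2.imwrite(f'pics/{n}.png',np.clip(255*(z/255)**.7,0,255).astype(np.uint8))
E
```

```text
24.3833 [ 628.06915813 -127.72807016  216.30833444] [-0.47613238  0.46136948  0.45985062] 48.02590618764503
```

View pics/c18.png

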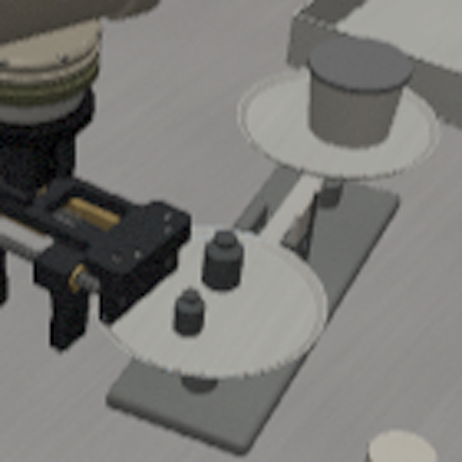

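View pics/c19.png

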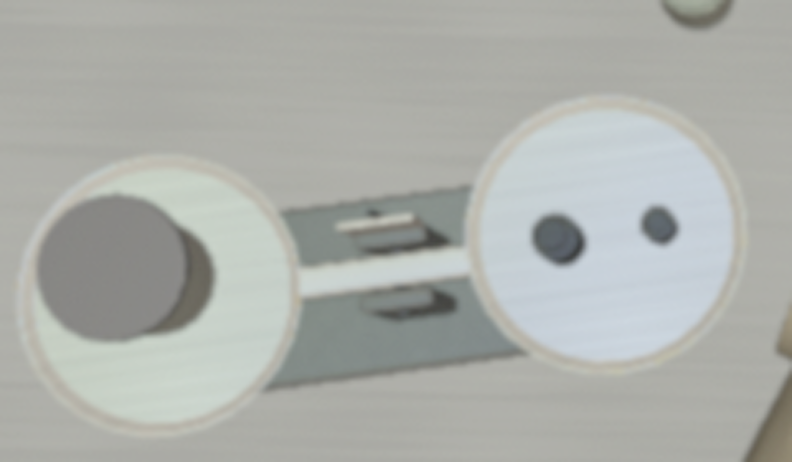

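Both weights stand upright in the pan. I'll check that the beam is still, and triangulate the heights.

{"fn": "carry_out", "kwargs": {"moves": [0,0,0,0,0,0,0,0,0,0,0,0,0,0,0,0,0,0,0,0,0,0,0,0]}}

```text
clock: 24.98
position: [628.1, -127.7, 216.3]
orientation: [-1.571, 0.0, -1.571]
ft_force: [0.1, -0.6, -0.3]
grip_width: 0.546
```

```bash
python3 - <<'E'
from t import *
a=snap('scene','s13.png');b=snap('top','t13.png')
old=cv2.imread('pics/s12.png')[:,:,::-1]
print('diff',np.abs(a[100:230,330:430].astype(float)-old[100:230,330:430]).mean(), cv2.phaseCorrelate(np.float32(old[100:220,325:420].mean(2)),np.float32(a[100:220,325:420].mean(2))))
for nm,pr,px in [('100',P100,{'top':(219.5,188),'scene':(327,184)}),('200',P200,{'top':(189,192),'scene':(337,169)})]:
  C={}
  for n,im in(('top',b),('scene',a)):
    u,v=[int(round(k)) for k in px[n]]; g=im.max(2); w=13 if nm=='200' else 10
    lo=g[v-2:v+3,u-2:u+3].mean(); bg=np.median(g[v-20:v+20,u-20:u+20])
    C[n]=blob(im,u,v,w,(lo+bg)/2)
  f=lambda p:np.concatenate([sil(n,p[0],p[1],p[2],pr)[0]-C[n][0] for n in C])
  r=least_squares(f,[620,100,110],diff_step=.01); print(nm,r.x.round(1),r.cost.round(2),C)
E
```

```text
diff 0.7025128205128205 ((-0.013483489456234565, -0.013145885387743306), 0.9905219592154026)
100 [627.6  69.1 109.7] 0.06 {'top': (array([219.30693069, 187.84158416]), np.int32(101)), 'scene': (array([326.83760684, 184.75213675]), np.int32(117))}
200 [615.6 134.8 110.1] 0.05 {'top': (array([188.81218274, 192.16243655]), np.int32(197)), 'scene': (array([337.05851064, 169.03723404]), np.int32(188))}
```

The feet are at 109.7 and 110.1 mm against 109 for level, the picture isn't changing, and the axes are about 36 mm and 31 mm from the pan centre. I'm handing it in.

```bash
python3 - <<'E'
from bench import manip
print(manip.sign_off())
E
```

```text
the job is handed in; nothing more can be done
None
```

The 200 g and the 100 g weights now stand upright in the formerly empty pan, and the beam looks level and at rest. I set both down slowly and handed the job in at about 25 s. The robot reported no verdict.

**Last checks, measured from both cameras:**

| | 200 g | 100 g |
|---|---|---|
| Foot height above the table (109 mm is level) | 110.1 mm | 109.7 mm |
| Distance from the pan's centre (limit 85 mm) | about 31 mm | about 36 mm |

- **At rest:** between two pictures 0.6 s apart, the balance moved about 0.01 pixel.
- **Clear of everything:** the gripper was open and away from the balance. The 500 g weight and the yellow look-alikes were left alone.

**What disagreed:** the fingertips are really about 37 mm farther back than the tool description says. The pictures showed this. A test closing that touched nothing supported it, and so did a contact-free descent to a pose where the stated tips would have been below the table. I picked up and placed both weights with that correction.

The pan's centre also differed by about 5 mm between the two cameras, which is well inside the tolerance.

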